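# Wind up a gate closer and hold its arm out at the stop

### The arm

A 7-joint arm with a two-finger parallel gripper is mounted at the origin on the work surface; the furniture and walls round the work are solid. World frame = base frame: x ahead of the robot, y to its left, z up, the work surface at z = 0. Lengths are in m, angles in degrees, forces in N, time in s.
With the tool pointing down it reaches from about 0.425 to 0.875 m from the base axis. Payload 4.7 kg.
Tool frame: the origin (TCP) lies at the very end of the fingers, on their centre line; the grasp point (between the pads) lies 19 mm behind it; z points along the fingers, y is the line along which they close (so a half turn about z gives the same grasp; the last joint's range is limited). The gripper opens to 87 mm and grips with 3 to 60 N. Pads are 19 mm wide; open, the fingers measure 117 mm over their backs; the gripper's body (75 mm by 190 mm) begins 51 mm behind the grasp point.
Start: joints at [-64.567, 18.392, -4.016, 83.108, 1.295, 78.541, -3.26], TCP at [0.271, 0.591, 0.186] pointing down, gripper open.
Joint ranges: [-163.93, 163.93], [-17.29, 119.83], [-79.2, 71.16], [3.27, 140.29], [-89.18, 269.18], [5.43, 117.66], [-154.24, 154.24]. Speed limits (degrees/s): [147.25, 147.25, 180, 180, 180, 180, 180].

### API

Orientations are given as [roll, pitch, yaw] about the fixed x, y, z axes, in that order (R = Rz(yaw) Ry(pitch) Rx(roll)).
In Python, from cell import get_obs, eyes, env gives the robot as it stands.
- The arm moves only by the tool servo_tool, never from a script. Its argument "series" is a list that holds one entry, the list of rows, each a list of 7 numbers: the shift along the tool's x, y, z in units of 300 mm (1.0 is 300 mm), then the turn, a rotation vector about the tool's x, y, z in units of pi rad (1.0 is pi rad), then the opening, from 0 (shut) to 1 (fully open). In form: [[[tx, ty, tz, wx, wy, wz, gripper], ...]]. A call has 1 to 12 rows; each row is the pose to reach, as a shift and turn from the pose commanded when the call began, along the tool's axes at that moment, turning the shorter way round; what a row does not reach only later rows make up. A row lasts 1/12 s, in which the tool goes at most 41.7 mm and 7.16 degrees, less where a joint would pass 70% of its speed; a pose out of reach is approached as far as the arm can. A call with a number of a shift or a turn outside -1 to 1 is refused whole. A call with a gripper value outside its range is refused whole. The fingers move at their own pace and stop on an object; "grip_force" is the grip in N (left out, the last holds). Time passes only in rows, so rows that repeat a pose let the fingers close. It gives the time, the measured TCP pose, the force, the opening and the grip force at its end, in the units of the state.
- get_obs(): the state, without advancing time (a new reading comes with each control period).
- eyes.read_camera(name): name is "scene" or "top" or "wrist"; returns a dict with "frame" (400x640x3 uint8, red, green, blue), "depth" (400x640 float32, m along the optical axis (not along the pixel's ray), 0 where there is no reading), "fx", "fy", "cx", "cy" (pixels), "origin" and "rotation" of the camera in the world; the wrist camera has in their place "mount" (4x4, takes a point from camera to tool coordinates, whose origin is the TCP and whose axes are the flange's). Camera axes: x right, y down, z forward; pixel columns grow to the right and rows downward; lengths in m; the calibration is good to about 2 mm. A picture is of the moment at which its call begins: read the wrist's pose just before it.
- env.sign_off(): hands the job in; it is judged then, once.
The state is a dict: "time_s": time; "qpos": joint angles; "joint_velocities": joint speeds; "effort": joint torques, N m; "tool_pos": TCP position; "tool_rot": TCP orientation; "force": force on the tool from outside, world axes, zero at the start; "wrist_torque": the same for the moment, N m; "grip_width": finger opening in m; "grasp_force": force on a finger pad.
Only numpy, scipy, OpenCV 4.12 (cv2) and the standard library are available. Lean on these libraries where they do the work, as an engineer would, in place of code of your own. Each camera call takes 0.05 s, during which the arm holds its last target. There are 200 camera calls.

### The job

The sprung gate closer is screwed to a piece of rail on the bench so its spring can be set. Wind its wing key anticlockwise (seen from above), in as many part turns as it takes, until it will go no further, and let go of it so that the ratchet takes the load. Then swing the roller arm out clockwise against the spring, right up to its stop, and finish while still holding it there with the fingers, ready for the gate to be brought up; leave the tape measure, the cast block and the standing bolt where they are.

Things in the scene. Friction and masses are not known exactly. Their poses are not given: they have to be found in the camera images.
- closer_mount: the closer's fixed base: 18 mm plywood board (x -95 to 95, y -30 to 98 mm) with a timber rail (180 x 46 mm, y 38 to 84, top at 82 mm), back plate, two lugs, upright spring, 2 stop studs by the arm's hub. Origin on the bench below the pivot axis; y points to the rail, z up. Ratchet wheel (radius 23 mm) and pawl on its rail side lie 92 to 104 mm up.
- wing_key: wing key on top of the ratchet wheel: an upright steel bar 46 mm long, 9 mm thick, 20 mm high. Origin at the bar's centre, on the pivot axis, 119 mm above the bench (bar from 109 to 129 mm); x along the bar, y across its 9 mm thickness, z up. It turns with the wheel about z.
- winding (a joint): how far the key is wound relative to the arm (rad), growing anticlockwise from above; with the arm at rest the end stop is at 2.456. 16 teeth (0.393 rad each): let go, the key springs back to the last tooth passed (0, 0.393, ... 2.356), where the pawl holds it. Turning takes 0.08 N m at first, up to 0.3 N m. Swinging the arm out adds its swing to this reading.
- closer_arm: the closer's arm: grey steel bar on edge, 10 mm thick, 18 mm high (31 to 49 mm above the bench), ending in a fork (16 mm wide, 28 to 52 mm up) with the roller. Origin on the pivot axis, 40 mm up; x points along the arm to the roller, z up. Bare bar from 16 to 85 mm from the axis, then fork and roller to 144 mm.
- tongue_tip (a point): point on the short tongue that sticks out of the ratchet wheel, 28 mm from the axis, 97 mm above the bench; it goes round with the wheel and key
- stop_pin (a point): centre of the upright stop pin (6 mm diameter) on the upper lug, 28 mm from the axis, 97 mm above the bench. Fully wound, the tongue meets it (5 mm between the two points); let go, the key rests on the last tooth, 8 to 10 mm between them, one tooth short about 20 mm.
- roller_center (a point): centre of the black roller (35 mm diameter, 17 mm high, upright axle, turns freely) at the arm's end, 126 mm from the pivot axis and 40 mm above the bench; nothing but the bench is below it.
- swing (a joint): how far the arm is swung out (rad), growing clockwise from above; 0 at rest (arm 0.61 rad clockwise from the mount's x axis), open stop at 1.45 (2.06 rad clockwise from it). The spring pushes it back towards 0: with the key fully wound 0.27 N m at rest, 0.41 N m at the stop (about 3.3 N at the roller).
- bolt_m12: bystander: bolt standing upright on its head, 27 x 23 x 69 mm, behind the rail; origin at the centre of its underside
- tape_measure: bystander: black tape measure, 71 x 82 x 33 mm, lying to the left; origin at its underside
- cast_block: bystander: grey cast block with a bore, 66 x 74 x 47 mm, to the right; origin at the centre of its underside

How it is judged:
By the outcome, as a careful person would: the job done as asked, in the order asked, and still so for the second after the job is handed in, while the arm keeps its last pose, push and grip.
It also fails if it takes over 48 s, if anything falls off the work surface, if the arm or the gripper's body presses on something with over 40 N, if the wrist force passes 120 N, or if a joint passes its speed limit or range.

## Working session

There is one attempt and no reset: what is moved stays moved. The work goes in short steps, Python scripts to look and compute and a tool call to move; the robot and the scene stay as the last step left them, time stands still between calls to the robot, and variables do not carry over. Pictures are saved under pics/ and viewed, at most 10 in all, crops included, and the job is handed in when it is done.

Besides the shell and the picture viewer there is one more tool, called after ">>>" by a JSON object that holds its "fn" and its "kwargs". servo_tool: Moves the arm, as the interface text tells. Shifts and turns lie within -1 to 1; 1 stands for 300 mm of shift or pi rad of turn. Its arguments: {"type":"object","properties":{"series":{"type":"array"},"grip_force":{"type":"number"}},"required":["series"]}

```bash
ls; mkdir -p pics; python3 - <<'E'
from cell import get_obs, eyes, env
import cv2,numpy as np
print(get_obs())
for n in ("top","scene"):
    d=eyes.read_camera(n); cv2.imwrite(f"pics/{n}0.png",d["frame"][:,:,::-1]); np.savez(f"{n}0.npz",**d)
    print(n,d["fx"],d["cx"],d["cy"],d["origin"],d["rotation"])
E
```

```text
pics
{'time_s': 0.0, 'qpos': array([-64.56490046,  18.43971071,  -4.01710149,  83.17677687,
         1.29533515,  78.54021099,  -3.26072352]), 'joint_velocities': array([-0.0365625 , -0.01785056,  0.04291651,  0.03128342, -0.10040863,
        0.04898191, -0.03772517]), 'effort': array([ 2.07528051e-04, -4.91287744e+01, -4.04001307e-01, -3.12527490e+01,
       -6.39008288e-02,  4.37220780e-02,  1.72703194e-04]), 'tool_pos': array([0.27063386, 0.59027827, 0.18493799]), 'tool_rot': array([-1.79888573e+02,  5.65209211e-03,  1.55375530e+02]), 'force': array([-0.65615618,  0.49921141, -0.74015852]), 'wrist_torque': array([-0.0058796 ,  0.05067298, -0.01074659]), 'grasp_force': 0.0, 'grip_width': 0.08732279869777501}
top 385.9975991924056 320.05076303500954 197.35588428459553 [ 0.38792965 -0.04842247  1.07377861] [-171.27743947    0.56945716  -88.56897366]
scene 390.00328730583334 315.75211573514554 206.2954621383259 [-0.21861354 -0.67703686  0.60217171] [-116.40739235   -1.13357959  -49.99766429]
```

View pics/top0.png

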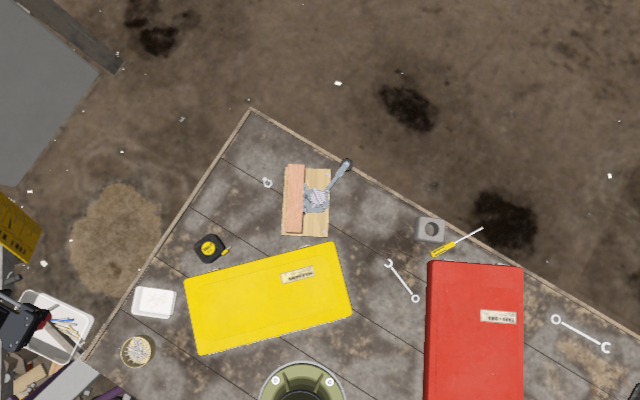

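View pics/scene0.png

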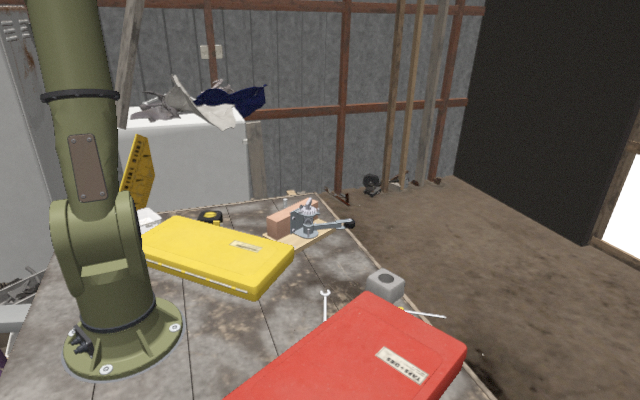

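```bash
cat > h.py <<'E'
import numpy as np,cv2
from scipy.spatial.transform import Rotation as R
def rot(r): r=np.asarray(r); return r if r.shape==(3,3) else R.from_euler('xyz',r,degrees=True).as_matrix()
def cloud(d):
    v,u=np.mgrid[0:400,0:640]; z=d["depth"]
    p=np.stack([(u-d["cx"])/d["fx"]*z,(v-d["cy"])/d["fy"]*z,z],-1)
    return p@rot(d["rotation"]).T+d["origin"]
E
python3 - <<'E'
from h import *
d=np.load("top0.npz"); P=cloud(d); f=d["frame"]
print("bench z",[P[v,u].round(3) for v,u in ((270,370),(230,360),(150,260),(210,260))])
s=P[140:250,250:370]; 
def rect(m,n):
    q=s[m]; r=cv2.minAreaRect((q[:,:2]*1000).astype(np.float32)); print(n,m.sum(),q[:,2].mean().round(4),r)
z=s[...,2]
m=(abs(z-.082)<.008); m=cv2.morphologyEx(m.astype(np.uint8),cv2.MORPH_OPEN,np.ones((5,5)))>0
rect(m,"rail")
h=(z>.113)&(z<.14); print("key pts"); q=s[h]; rect(h,"key"); print((q*1000).round(0).tolist()[:60])
r=(abs(z-.0485)<.006)&(s[...,0]>.45); rect(r,"arm/roller")
for n,(v0,v1,u0,u1,lo,hi) in dict(bolt=(170,195,255,278,.02,.08),tape=(228,268,190,232,.02,.05),block=(212,245,412,450,.03,.06)).items():
    c=P[v0:v1,u0:u1]; q=c[(c[...,2]>lo)&(c[...,2]<hi)]; print(n,len(q),q.min(0).round(3),q.max(0).round(3))
cr=f[145:245,265:365,::-1]; cv2.imwrite("pics/c1.png",cv2.resize(cr,(600,600),interpolation=cv2.INTER_CUBIC))
E
```

```text
bench z [array([ 0.355, -0.175, -0.003]), array([ 0.463, -0.147, -0.001]), array([ 0.686,  0.142, -0.001]), array([ 0.513,  0.134, -0.   ])]
rail 1142 0.0811 ((538.2918701171875, 30.88985824584961), (44.46421813964844, 179.72232055664062), 89.18199920654297)
key pts
key 69 0.1281 ((537.2506103515625, -30.06534767150879), (45.65349578857422, 9.58713436126709), 28.11945343017578)
[[556.0, -17.0, 126.0], [556.0, -20.0, 128.0], [556.0, -22.0, 128.0], [556.0, -25.0, 129.0], [553.0, -17.0, 127.0], [553.0, -20.0, 130.0], [554.0, -22.0, 128.0], [554.0, -25.0, 128.0], [551.0, -17.0, 126.0], [551.0, -20.0, 129.0], [550.0, -22.0, 131.0], [551.0, -25.0, 126.0], [552.0, -27.0, 124.0], [548.0, -20.0, 129.0], [548.0, -22.0, 130.0], [549.0, -25.0, 127.0], [548.0, -27.0, 129.0], [546.0, -20.0, 128.0], [546.0, -22.0, 127.0], [545.0, -25.0, 132.0], [546.0, -28.0, 129.0], [546.0, -30.0, 128.0], [544.0, -23.0, 127.0], [543.0, -25.0, 130.0], [543.0, -28.0, 130.0], [544.0, -30.0, 128.0], [541.0, -23.0, 126.0], [541.0, -25.0, 130.0], [541.0, -28.0, 127.0], [541.0, -30.0, 127.0], [539.0, -25.0, 127.0], [539.
[... 239 characters left out ...]
 129.0], [534.0, -35.0, 127.0], [531.0, -28.0, 125.0], [531.0, -30.0, 130.0], [531.0, -33.0, 131.0], [531.0, -35.0, 129.0], [529.0, -30.0, 128.0], [528.0, -33.0, 132.0], [529.0, -35.0, 129.0], [528.0, -38.0, 130.0], [526.0, -30.0, 126.0], [526.0, -33.0, 128.0], [526.0, -35.0, 131.0], [526.0, -38.0, 129.0], [524.0, -33.0, 128.0], [524.0, -35.0, 127.0], [524.0, -38.0, 129.0], [524.0, -40.0, 128.0], [522.0, -33.0, 124.0]]
arm/roller 249 0.0497 ((584.3236083984375, -27.58953857421875), (168.33383178710938, 221.79623413085938), 36.75730895996094)
bolt 36 [0.582 0.107 0.024] [0.594 0.118 0.072]
tape 656 [0.354 0.196 0.02 ] [0.441 0.302 0.046]
block 551 [ 0.434 -0.369  0.031] [ 0.502 -0.293  0.052]
```

View pics/c1.png

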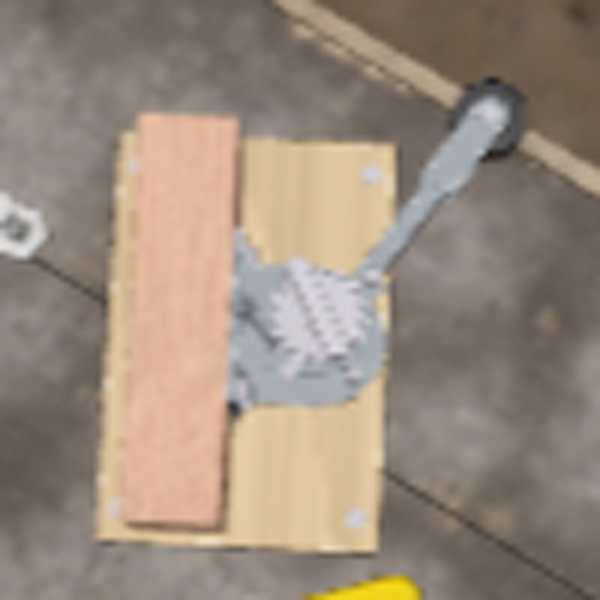

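```bash
cat >> h.py <<'E'
def rel(tgt,yaw,p0,rpy0):
    """tool-frame shift (units 300mm) and turn (units pi) from p0,rpy0 to tgt pointing down with yaw"""
    A=rot(rpy0); B=rot([180,0,yaw])
    return np.r_[A.T@(np.array(tgt)-p0)/.3, R.from_matrix(A.T@B).as_rotvec()/np.pi].round(4)
E
python3 - <<'E'
from h import *
d=np.load("top0.npz"); P=cloud(d)
print("yellow",P[245:350,190:350][...,2].max(), P[300,270], "max z on path",np.nanmax(P[180:300,170:340,2]))
p0=np.array([.271,.591,.186]);r0=[180,0,155.4]
t=np.array([.5375,-.03,.186])
print(rel((p0+t)/2,75,p0,r0))
E
```

```text
yellow 1.0737786094951205 [0.27347803 0.08840141 0.04815462] max z on path 1.0737786094951205
[-0.8347 -0.7562 -0.      0.     -0.      0.4467]
```

>>> {"fn": "servo_tool", "kwargs": {"series": [[[-0.835,-0.756,0,0,0,0.447,0.5],[-0.835,-0.756,0,0,0,0.447,0.5],[-0.835,-0.756,0,0,0,0.447,0.5],[-0.835,-0.756,0,0,0,0.447,0.5],[-0.835,-0.756,0,0,0,0.447,0.5],[-0.835,-0.756,0,0,0,0.447,0.5],[-0.835,-0.756,0,0,0,0.447,0.5],[-0.835,-0.756,0,0,0,0.447,0.5],[-0.835,-0.756,0,0,0,0.447,0.5],[-0.835,-0.756,0,0,0,0.447,0.5],[-0.835,-0.756,0,0,0,0.447,0.5],[-0.835,-0.756,0,0,0,0.447,0.5]]], "grip_force": 50}}

```text
time_s: 1.1
tool_pos: [0.404, 0.2797, 0.1858]
tool_rot: [-180.0, 0.0, 74.5]
force: [0.8, -0.3, -0.2]
grip_width: 0.0438
grasp_force: 0.0
```

```bash
python3 - <<'E'
from h import *
from cell import get_obs
print(get_obs()["qpos"].round(1))
print(rel([.5375,-.03,.186],28,np.array([.4043,.2805,.186]),[180,0,74.9]))
E
```

```text
[-49.1  -1.2  11.2 105.4   0.2  75.8 -53.4]
[-0.8836  0.6983  0.     -0.     -0.      0.2606]
```

>>> {"fn": "servo_tool", "kwargs": {"series": [[[-0.884,0.698,0,0,0,0.26,0.5],[-0.884,0.698,0,0,0,0.26,0.5],[-0.884,0.698,0,0,0,0.26,0.5],[-0.884,0.698,0,0,0,0.26,0.5],[-0.884,0.698,0,0,0,0.26,0.5],[-0.884,0.698,0,0,0,0.26,0.5],[-0.884,0.698,0,0,0,0.26,0.5],[-0.884,0.698,0,0,0,0.26,0.5],[-0.884,0.698,0,0,0,0.26,0.5],[-0.884,0.698,0,0,0,0.26,0.5],[-0.884,0.698,0,0,0,0.26,0.5]]]}}

```text
time_s: 2.02
tool_pos: [0.5368, -0.0298, 0.1855]
tool_rot: [-179.9, 0.0, 28.1]
force: [-0.6, 0.5, -0.4]
grip_width: 0.0435
grasp_force: 0.0
```

```bash
python3 - <<'E'
from h import *
from cell import get_obs,eyes
o=get_obs(); print(o["qpos"].round(1),o["tool_pos"],o["tool_rot"],o["wrist_torque"])
d=eyes.read_camera("wrist"); cv2.imwrite("pics/w1.png",d["frame"][:,:,::-1])
M=np.array(d["mount"]); print(M.round(3))
z=d["depth"]; v,u=np.mgrid[0:400,0:640]
p=np.stack([(u-d["cx"])/d["fx"]*z,(v-d["cy"])/d["fy"]*z,z],-1)@M[:3,:3].T+M[:3,3]
w=p@rot(o["tool_rot"]).T+o["tool_pos"]
near=np.hypot(w[...,0]-.5375,w[...,1]+.03)<.04
m=near&(abs(w[...,2]-.129)<.008)&(z>0)
q=w[m]; print(m.sum(),q[:,2].mean(), cv2.minAreaRect((q[:,:2]*1000).astype(np.float32)))
np.savez("w1.npz",w=w,f=d["frame"])
E
```

```text
[-28.9   4.7  31.2 100.2  -2.5  75.9 -59.2] [ 0.53681022 -0.02976694  0.18554084] [-1.79938409e+02  4.54011176e-02  2.80872376e+01] [-0.05203312  0.10779772  0.04362161]
[[ 0.001 -0.954 -0.301  0.083]
 [ 1.     0.001 -0.     0.   ]
 [ 0.001 -0.301  0.954 -0.199]
 [ 0.     0.     0.     1.   ]]
575 0.12818019673712747 ((539.003173828125, -27.898523330688477), (45.18030548095703, 8.850141525268555), 26.76460838317871)
```

View pics/w1.png

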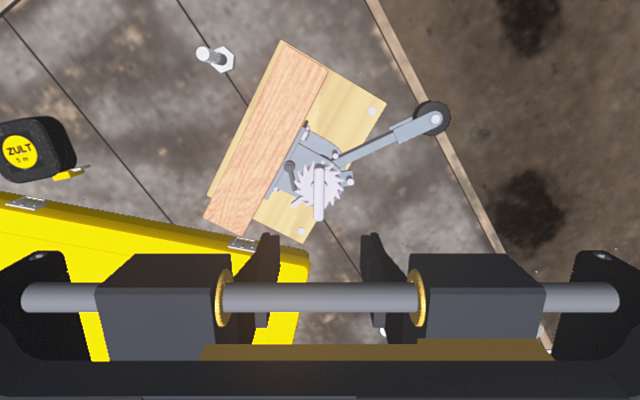

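>>> {"fn": "servo_tool", "kwargs": {"series": [[[0.004,0,0.13,0,0,0.004,0.5],[0.004,0,0.2,0,0,0.004,0.5],[0.004,0,0.255,0,0,0.004,0.5],[0.004,0,0.255,0,0,0.004,0.3],[0.004,0,0.255,0,0,0.004,0],[0.004,0,0.255,0,0,0.004,0],[0.004,0,0.255,0,0,0.004,0],[0.004,0,0.255,0,0,0.004,0],[0.004,0,0.255,0,0,0.004,0],[0.004,0,0.255,0,0,0.004,0]]], "grip_force": 50}}

```text
time_s: 2.9
tool_pos: [0.5387, -0.0296, 0.1102]
tool_rot: [180.0, -0.1, 27.4]
force: [-0.3, -0.0, 0.2]
grip_width: 0.0056
grasp_force: 0.0
```

```bash
python3 -c "
from cell import get_obs
print(get_obs())"
```

```text
{'time_s': 2.9, 'qpos': array([-28.25357074,   8.2919497 ,  31.21315596, 105.63748492,
        -4.67317982,  67.26060603, -58.10885746]), 'joint_velocities': array([ 3.94240077e-02,  2.62267739e-01,  6.39525066e-02,  1.90834226e-01,
        2.35625665e-04, -3.58953078e-02,  5.33921109e-02]), 'effort': array([-5.09597396e-02, -3.25808072e+01,  2.39162698e+00, -2.95110565e+01,
       -6.01465884e-02, -5.11315931e-02, -1.27968087e-03]), 'tool_pos': array([ 0.53873406, -0.02961828,  0.11020913]), 'tool_rot': array([ 1.79987494e+02, -6.77414561e-02,  2.73928669e+01]), 'force': array([-0.30654415, -0.02820174,  0.16748287]), 'wrist_torque': array([-0.09548709,  0.13174721,  0.0029779 ]), 'grasp_force': 0.0, 'grip_width': 0.005550352650364919}
```

```bash
python3 - <<'E'
from h import *
from cell import get_obs,eyes
d=eyes.read_camera("wrist"); a=d["frame"][100:300,200:440,::-1]
s=eyes.read_camera("scene"); b=s["frame"][150:270,240:400,::-1]
im=np.hstack([cv2.resize(a,(400,333)),cv2.resize(b,(400,333))]);cv2.imwrite("pics/w2.png",im)
print(get_obs()["grip_width"],get_obs()["grasp_force"])
E
```

```text
0.0016508807488849649 0.0
```

View pics/w2.png

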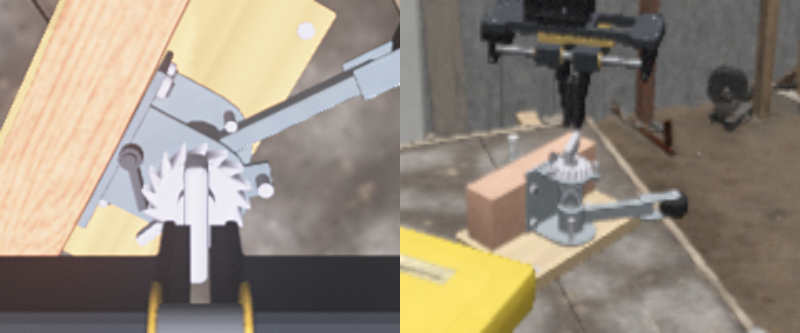

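```bash
python3 - <<'E'
from h import *
from cell import get_obs,eyes
s=eyes.read_camera("scene"); P=cloud(s)
for v in range(176,214,2): print(v,[ (P[v,u]*1000).round().astype(int).tolist() for u in (306,309,312)])
o=get_obs();print(o["tool_pos"],o["grip_width"])
d=eyes.read_camera("wrist");M=np.array(d["mount"]);z=d["depth"]; v,u=np.mgrid[0:400,0:640]
p=np.stack([(u-d["cx"])/d["fx"]*z,(v-d["cy"])/d["fy"]*z,z],-1)@M[:3,:3].T+M[:3,3]
for v in range(190,290,8): print(v,[(p[v,u]*1000).round().astype(int).tolist() for u in (306,320,334)])
E
```

```text
176 [[526, -28, 203], [2210, 1405, -689], [534, -42, 205]]
178 [[525, -29, 198], [543, -24, 191], [532, -44, 200]]
180 [[527, -27, 191], [529, -36, 193], [534, -43, 194]]
182 [[527, -27, 185], [531, -35, 186], [530, -46, 189]]
184 [[527, -27, 179], [530, -36, 181], [532, -45, 183]]
186 [[527, -28, 173], [529, -36, 175], [532, -45, 177]]
188 [[526, -28, 168], [529, -36, 169], [536, -42, 169]]
190 [[524, -30, 163], [530, -36, 163], [539, -39, 161]]
192 [[525, -29, 156], [530, -36, 157], [538, -40, 155]]
194 [[526, -28, 150], [531, -35, 150], [541, -38, 148]]
196 [[763, 178, -2], [530, -36, 144], [781, 164, -4]]
198 [[620, 53, 79], [548, -21, 127], [767, 152, -4]]
200 [[609, 43, 79], [538, -29, 127], [619, 27, 80]]
202 [[525, -30, 126], [533, -34, 124], [611, 21, 78]]
204 [[515, -38, 126], [532, -35, 119], [604, 15, 76]]
206 [[516, -37, 119], [531, -35, 113], [600, 12, 72]]
208 [[518, -36, 112], [533, -34, 105], [548, -32, 99]]
210 [[529, -27, 98], [531, -36, 100], [540, -40, 98]]
212 [[520, -35, 98], [524, -42, 99], [531, -47, 98]]
[ 0.53845906 -0.02966887  0.10977819] 0.0012242498223020161
190 [[19, -9, 15], [21, 0, 10], [19, 10, 15]]
198 [[16, -9, 9], [24, 0, -15], [16, 10, 9]]
206 [[10, -9, 10], [20, 0, -19], [11, 10, 8]]
214 [[4, -9, 9], [15, 0, -19], [5, 10, 9]]
222 [[2, -9, 2], [10, 0, -19], [-1, 10, 8]]
230 [[-7, -9, 8], [5, 0, -20], [-7, 10, 8]]
238 [[12, -7, -44], [0, 0, -19], [11, 8, -44]]
246 [[12, -6, -54], [-6, 0, -19], [12, 7, -53]]
254 [[11, -6, -61], [-10, 0, -20], [11, 7, -61]]
262 [[9, -6, -65], [-16, 0, -19], [12, 7, -69]]
270 [[11, -6, -76], [-98, 1, 111], [11, 6, -75]]
278 [[11, -5, -81], [-107, 1, 110], [11, 6, -81]]
286 [[33, -3, -121], [34, 0, -122], [33, 4, -121]]
```

>>> {"fn": "servo_tool", "kwargs": {"series": [[[0,0,0,0,0,0,0.4],[0,0,0,0,0,0,0.4],[0,0,0,0,0,0,0.4],[0,0,0,0,0,0,0.4],[0,0,0.03,0,0,0,0.4],[0,0,0.06,0,0,0,0.4],[0,0,0.09,0,0,0,0.4],[0,0,0.09,0,0,0,0.4],[0,0,0.09,0,0,0,0.4]]]}}

```text
time_s: 3.85
tool_pos: [0.5374, -0.0297, 0.0813]
tool_rot: [-180.0, 0.1, 27.4]
force: [0.2, 0.2, 0.9]
grip_width: 0.0344
grasp_force: 0.0
```

```bash
python3 - <<'E'
from h import *
from cell import get_obs,eyes
o=get_obs();print(o["tool_pos"],o["tool_rot"],o["grip_width"],o["force"])
s=eyes.read_camera("scene"); P=cloud(s); np.savez("s2.npz",P=P)
for lab,c in(("left",range(292,326)),):
  for u in c:
    col=P[190:215,u]; ok=(np.hypot(col[:,0]-.5387,col[:,1]+.0296)<.05)&(col[:,2]>.095)
    print(u,(col[ok][:,2]*1000).round().astype(int).tolist())
E
```

```text
[ 0.53736699 -0.02970009  0.08133733] [-1.79963044e+02  1.28903037e-01  2.73942012e+01] 0.03437157290668394 [0.21011828 0.20211975 0.93589993]
292 []
293 []
294 []
295 []
296 []
297 [160, 156]
298 [159, 156, 155, 152, 147, 146, 100, 95]
299 [161, 157, 153, 152, 148, 145, 142, 140, 136, 133, 128, 128, 123, 120, 117, 98, 98, 96]
300 [161, 158, 153, 151, 147, 145, 141, 138, 133, 132, 130, 126, 122, 119, 117, 99, 101, 100, 100, 98, 95, 99, 96]
301 [160, 157, 154, 151, 149, 146, 141, 139, 137, 133, 129, 128, 123, 119, 118, 101, 99, 98, 97, 100, 97, 99, 96]
302 [160, 155, 152, 148, 143, 142, 140, 137, 134, 131, 127, 124, 124, 118, 98, 99, 99, 98, 97]
303 [153, 150, 148, 142, 140, 139, 134, 133, 130, 125, 122, 120, 115, 99, 98, 101, 101, 97, 97]
304 [99, 98, 99, 99, 98, 98, 95]
305 [125, 120, 118, 116, 110, 100, 99, 100, 98, 97]
306 [126, 125, 127, 122, 119, 115, 111, 109, 100, 99, 100, 96]
307 [126, 126, 127, 128, 124, 122, 119, 114, 114, 108, 98, 98, 101]
308 [126, 128, 128, 127, 124, 123, 122, 118, 114, 112, 102, 98, 98, 99, 97]
309 [126, 127, 128, 126, 125, 123, 118, 115, 111, 109, 105, 101, 99, 98, 99, 96]
310 [126, 126, 124, 122, 120, 117, 111, 108, 107, 104, 100, 99, 98, 97]
311 [125, 123, 120, 117, 112, 110, 98, 99, 99, 99, 100, 102, 98, 98]
312 [100, 99, 98, 100, 99, 96]
313 [97, 98, 98, 100, 98, 97]
314 [164, 160, 159, 155, 153, 149, 148, 143, 141, 137, 135, 132, 128, 126, 125, 120, 114, 100, 98, 100, 95]
315 [166, 161, 158, 156, 153, 150, 148, 142, 140, 138, 132, 130, 128, 126, 123, 119, 115, 97, 99, 96, 97]
316 [166, 162, 161, 157, 154, 151, 146, 146, 141, 139, 135, 132, 130, 126, 125, 121, 118]
317 [165, 164, 159, 157, 154, 150, 148, 145, 142, 139, 134, 130, 125, 124, 122, 118, 100, 96]
318 [165, 164, 162, 159, 155, 152, 146, 137, 135, 131, 127, 122, 120, 118, 101, 97]
319 [167, 163, 156, 152, 146]
320 [158]
321 []
322 []
323 []
324 []
325 []
```

>>> {"fn": "servo_tool", "kwargs": {"series": [[[0,0,0.017,0,0,0,0.4],[0,0,0.017,0,0,0,0.2],[0,0,0.017,0,0,0,0],[0,0,0.017,0,0,0,0],[0,0,0.017,0,0,0,0],[0,0,0.017,0,0,0,0],[0,0,0.017,0,0,0,0],[0,0,0.017,0,0,0,0]]], "grip_force": 50}}

```text
time_s: 4.57
tool_pos: [0.5379, -0.0285, 0.0776]
tool_rot: [-179.9, 0.0, 27.4]
force: [-2.7, 3.6, 2.7]
grip_width: 0.0086
grasp_force: 50.0
```

>>> {"fn": "servo_tool", "kwargs": {"series": [[[0,0,0,0,0,-0.02,0],[0,0,0,0,0,-0.055,0],[0,0,0,0,0,-0.09,0],[0,0,0,0,0,-0.125,0],[0,0,0,0,0,-0.16,0],[0,0,0,0,0,-0.195,0],[0,0,0,0,0,-0.23,0],[0,0,0,0,0,-0.265,0],[0,0,0,0,0,-0.3,0],[0,0,0,0,0,-0.335,0],[0,0,0,0,0,-0.37,0],[0,0,0,0,0,-0.4,0]]]}}

```text
time_s: 5.57
tool_pos: [0.5381, -0.0286, 0.0776]
tool_rot: [-180.0, -0.1, 99.7]
force: [-0.5, 3.6, 2.6]
grip_width: 0.0084
grasp_force: 50.0
```

```bash
python3 -c "
from cell import get_obs
o=get_obs();print(o['qpos'].round(1),o['wrist_torque'],o['tool_rot'])"
```

```text
[-21.5   9.9  24.  107.4  -4.6  63.6  13.9] [ 0.63657595  0.55274946 -0.23160275] [-1.79990668e+02 -8.88206035e-02  9.96980403e+01]
```

>>> {"fn": "servo_tool", "kwargs": {"series": [[[0,0,0,0,0,-0.02,0],[0,0,0,0,0,-0.055,0],[0,0,0,0,0,-0.09,0],[0,0,0,0,0,-0.125,0],[0,0,0,0,0,-0.16,0],[0,0,0,0,0,-0.195,0],[0,0,0,0,0,-0.23,0],[0,0,0,0,0,-0.265,0],[0,0,0,0,0,-0.295,0],[0,0,0,0,0,-0.32,0],[0,0,0,0,0,-0.335,0],[0,0,0,0,0,-0.335,0]]]}}

```text
time_s: 6.57
tool_pos: [0.5383, -0.0284, 0.0777]
tool_rot: [179.9, -0.0, 159.8]
force: [-2.5, 5.0, 3.0]
grip_width: 0.0083
grasp_force: 50.1
```

```bash
python3 -c "
from cell import get_obs
o=get_obs();print(o['qpos'].round(1),o['wrist_torque'],o['tool_rot'])"
```

```text
[-16.6   9.7  18.5 107.3  -3.5  63.6  73. ] [ 0.87715631  0.50411331 -0.25255134] [ 1.79910419e+02 -3.67886586e-02  1.59762555e+02]
```

>>> {"fn": "servo_tool", "kwargs": {"series": [[[0,0,0,0,0,-0.015,0],[0,0,0,0,0,-0.03,0],[0,0,0,0,0,-0.04,0],[0,0,0,0,0,-0.048,0],[0,0,0,0,0,-0.055,0],[0,0,0,0,0,-0.06,0],[0,0,0,0,0,-0.06,0]]]}}

```text
time_s: 7.15
tool_pos: [0.5381, -0.0285, 0.0776]
tool_rot: [179.9, -0.0, 170.4]
force: [-2.9, 4.7, 3.2]
grip_width: 0.0085
grasp_force: 50.2
```

```bash
python3 - <<'E'
from h import *
from cell import get_obs,eyes
o=get_obs();print(o['qpos'].round(1),o['wrist_torque'],o['tool_rot'])
d=eyes.read_camera("wrist"); a=d["frame"][80:300,180:460,::-1]
t=eyes.read_camera("top"); np.savez("top1.npz",**t); b=t["frame"][160:240,280:360,::-1]
cv2.imwrite("pics/w3.png",np.hstack([cv2.resize(a,(510,400),interpolation=2),cv2.resize(b,(290,400))]))
E
```

```text
[-15.7   9.7  17.6 107.2  -3.4  63.6  83.6] [ 1.05419789  0.5915371  -0.46332668] [ 1.79905557e+02 -3.56163987e-02  1.70449289e+02]
```

View pics/w3.png

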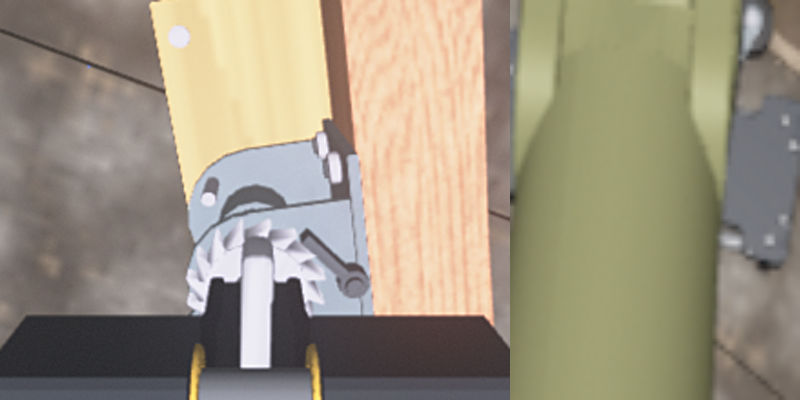

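>>> {"fn": "servo_tool", "kwargs": {"series": [[[0,0,0,0,0,-0.006,0],[0,0,0,0,0,-0.012,0],[0,0,0,0,0,-0.012,0]]]}}

```text
time_s: 7.5
tool_pos: [0.5381, -0.0286, 0.0776]
tool_rot: [179.9, -0.0, 172.6]
force: [-2.9, 4.7, 3.3]
grip_width: 0.0082
grasp_force: 50.8
```

```bash
python3 -c "
from cell import get_obs
o=get_obs();print(o['wrist_torque'],o['tool_rot'])"
```

```text
[ 1.01567575  0.64692944 -0.74272576] [ 1.79898251e+02 -4.20002352e-02  1.72564287e+02]
```

>>> {"fn": "servo_tool", "kwargs": {"series": [[[0,0,0,0,0,0.012,0],[0,0,0,0,0,0.012,0.2],[0,0,0,0,0,0.012,0.4],[0,0,0,0,0,0.012,0.4],[0,0,-0.03,0,0,0.012,0.4],[0,0,-0.12,0,0,0.012,0.4],[0,0,-0.25,0,0,0.012,0.4],[0,0,-0.36,0,0,0.012,0.4],[0,0,-0.36,0,0,0.012,0.4],[0,0,-0.36,0,0,0.012,0.4]]]}}

```text
time_s: 8.33
tool_pos: [0.5402, -0.0306, 0.1885]
tool_rot: [180.0, 0.3, 170.4]
force: [-0.3, -0.1, -1.8]
grip_width: 0.0348
grasp_force: 0.0
```

```bash
python3 - <<'E'
from h import *
from cell import get_obs,eyes
o=get_obs(); print(o["qpos"].round(1),o["tool_pos"],o["tool_rot"],o["wrist_torque"])
d=eyes.read_camera("wrist")
M=np.array(d["mount"]); z=d["depth"]; v,u=np.mgrid[0:400,0:640]
p=np.stack([(u-d["cx"])/d["fx"]*z,(v-d["cy"])/d["fy"]*z,z],-1)@M[:3,:3].T+M[:3,3]
w=p@rot(o["tool_rot"]).T+o["tool_pos"]
m=(np.hypot(w[...,0]-.538,w[...,1]+.029)<.04)&(abs(w[...,2]-.129)<.008)&(z>0)
q=w[m]; print(m.sum(),q[:,2].mean(), cv2.minAreaRect((q[:,:2]*1000).astype(np.float32)))
# arm bar at rest
m=(abs(w[...,2]-.049)<.006)&(w[...,1]<-.045)&(np.hypot(w[...,0]-.538,w[...,1]+.029)<.084)
q=w[m]; print(len(q)); 
if len(q)>5: print(q.mean(0),cv2.minAreaRect((q[:,:2]*1000).astype(np.float32)))
np.savez("w4.npz",w=w,f=d["frame"]); f=d["frame"][:,:,::-1].copy()
cv2.imwrite("pics/w4.png",cv2.resize(f[50:310,140:500],(790,570),interpolation=2))
E
```

```text
[-16.4   4.6  17.8  99.5  -1.4  75.9  82.2] [ 0.54020447 -0.03062335  0.1884666 ] [179.96298721   0.33037045 170.44939355] [ 0.02367646 -0.02107968  0.01822235]
590 0.12811891805532338 ((537.5435180664062, -28.134357452392578), (9.1000394821167, 45.10237503051758), 70.13602447509766)
292
[ 0.58887561 -0.0665189   0.0485797 ] ((564.8440551757812, -55.225399017333984), (19.2030029296875, 94.0146713256836), 67.37823486328125)
```

View pics/w4.png

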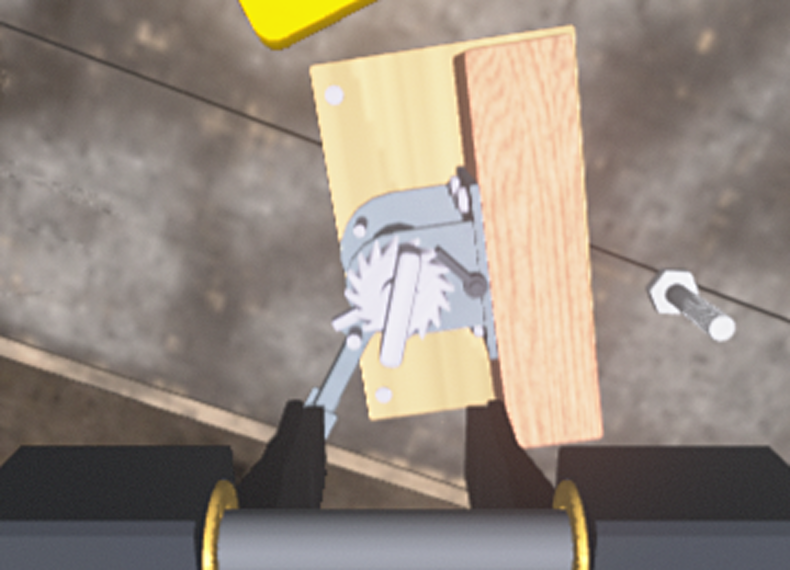

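```bash
python3 - <<'E'
from h import *
from cell import get_obs
o=get_obs(); print(o["tool_pos"],o["tool_rot"])
print(rel([.596,-.0711,.1854],143.7,np.array([.5388,-.0297,.1854]),[180,0,170.6]))
E
```

```text
[ 0.53876761 -0.03036604  0.18635937] [-1.79997498e+02  1.10543498e-01  1.70461742e+02]
[-0.2106 -0.105  -0.      0.     -0.      0.1494]
```

>>> {"fn": "servo_tool", "kwargs": {"series": [[[-0.21,-0.105,0,0,0,0.15,0.45],[-0.21,-0.105,0,0,0,0.15,0.45],[-0.21,-0.105,0,0,0,0.15,0.45],[-0.21,-0.105,0,0,0,0.15,0.45],[-0.21,-0.105,0.15,0,0,0.15,0.45],[-0.21,-0.105,0.25,0,0,0.15,0.45],[-0.21,-0.105,0.35,0,0,0.15,0.45],[-0.21,-0.105,0.35,0,0,0.15,0.45],[-0.21,-0.105,0.35,0,0,0.15,0.45],[-0.21,-0.105,0.35,0,0,0.15,0.45]]]}}

```text
time_s: 9.22
tool_pos: [0.5959, -0.0716, 0.0815]
tool_rot: [180.0, 0.1, 143.5]
force: [0.7, 0.5, 1.7]
grip_width: 0.039
grasp_force: 0.0
```

```bash
python3 - <<'E'
from h import *
from cell import get_obs,eyes
o=get_obs(); print(o["qpos"].round(1),o["tool_pos"],o["tool_rot"],o["force"])
d=eyes.read_camera("wrist")
M=np.array(d["mount"]); z=d["depth"]; v,u=np.mgrid[0:400,0:640]
p=np.stack([(u-d["cx"])/d["fx"]*z,(v-d["cy"])/d["fy"]*z,z],-1)@M[:3,:3].T+M[:3,3]
w=p@rot(o["tool_rot"]).T+o["tool_pos"]
dx,dy=w[...,0]-.538,w[...,1]+.0285; a=np.radians(-36.3)
rr=dx*np.cos(a)+dy*np.sin(a); tt=-dx*np.sin(a)+dy*np.cos(a)
for lo in range(25,110,5):
    m=(abs(w[...,2]-.049)<.006)&(rr*1000>lo)&(rr*1000<lo+5)&(abs(tt)<.03)&(z>0)
    if m.sum()>3: print(lo,m.sum(),np.percentile(tt[m]*1000,[3,50,97]).round(1))
cv2.imwrite("pics/w5.png",d["frame"][:,:,::-1])
E
```

```text
[-14.   16.9  21.7  98.7  -6.8  65.6  63.1] [ 0.59587913 -0.07155194  0.08148007] [1.79987549e+02 6.02043874e-02 1.43477895e+02] [0.70145884 0.49741444 1.68847809]
30 7 [0.4 0.9 1.6]
35 42 [-1.   1.3  4.3]
40 82 [-4.1  0.9  5.3]
45 96 [-4.1  0.2  5.3]
50 91 [-4.2  0.9  5.3]
55 96 [-4.2  0.2  5.3]
60 87 [-4.3  0.9  5.3]
65 91 [-4.3  0.2  5.3]
70 88 [-4.3  0.1  5.4]
75 89 [-4.4  0.9  5.4]
80 91 [-4.4  0.9  5.6]
85 155 [-7.   0.1  8.3]
90 130 [-6.8  0.8  8.3]
95 127 [-6.7  0.8  8.4]
100 120 [-6.8  0.8  8.4]
105 121 [-6.9  0.   8.5]
```

View pics/w5.png

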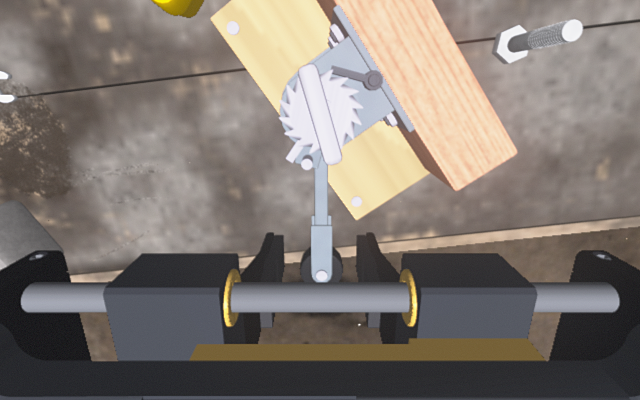

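>>> {"fn": "servo_tool", "kwargs": {"series": [[[0,-0.002,0.1,0,0,0,0.45],[0,-0.002,0.18,0,0,0,0.45],[0,-0.002,0.23,0,0,0,0.45],[0,-0.002,0.26,0,0,0,0.45],[0,-0.002,0.28,0,0,0,0.45],[0,-0.002,0.28,0,0,0,0.45]]], "grip_force": 40}}

```text
time_s: 9.77
tool_pos: [0.5954, -0.0716, -0.0032]
tool_rot: [180.0, 0.0, 143.5]
force: [-1.0, 0.1, -0.8]
grip_width: 0.0391
grasp_force: 0.0
```

>>> {"fn": "servo_tool", "kwargs": {"series": [[[0,0,0,0,0,0,0.2],[0,0,0,0,0,0,0],[0,0,0,0,0,0,0],[0,0,0,0,0,0,0],[0,0,0,0,0,0,0],[0,0,0,0,0,0,0],[0,0,0,0,0,0,0]]], "grip_force": 40}}

```text
time_s: 10.35
tool_pos: [0.5959, -0.0708, -0.003]
tool_rot: [179.9, 0.1, 143.6]
force: [1.8, 2.0, 1.4]
grip_width: 0.0099
grasp_force: 40.0
```

```bash
python3 - <<'E'
from h import *
from cell import get_obs
o=get_obs(); print(o["qpos"].round(1),o["tool_pos"],o["tool_rot"],o["force"],o["grip_width"])
p=o["tool_pos"]; c=np.array([.538,-.0285,p[2]]); v=p-c; print(np.hypot(*v[:2]),np.degrees(np.arctan2(v[1],v[0])))
y=o["tool_rot"][2]
def go(t,y0,p0):
    q=c+R.from_euler('z',-t,degrees=True).apply(v); q[2]=p0[2]; return rel(q,y-t,p0,[180,0,y0])
for t in np.r_[2,np.arange(6,50,4)]: print(t,go(t,y,p))
t0=46; p1=c+R.from_euler('z',-t0,degrees=True).apply(v)
print("second")
for t in np.r_[48,np.arange(52,86,4),86]: print(t,go(t,y-t0,p1))
E
```

```text
[-13.   22.2  20.7 102.7  -9.3  56.6  65. ] [ 0.59594496 -0.07076526 -0.00300825] [1.79901067e+02 6.79745641e-02 1.43552763e+02] [1.83732941 2.00422871 1.36221034] 0.009866081499812496
0.07172147477119953 -36.10714360180327
2 [ 0.0001 -0.0083 -0.      0.     -0.      0.0111]
6 [ 0.0012 -0.025  -0.      0.     -0.      0.0333]
10 [ 0.0034 -0.0415 -0.     -0.     -0.      0.0556]
14 [ 0.0068 -0.0579 -0.      0.     -0.      0.0778]
18 [ 0.0113 -0.0739 -0.     -0.     -0.      0.1   ]
22 [ 0.0169 -0.0897 -0.      0.     -0.      0.1222]
26 [ 0.0236 -0.1049 -0.      0.     -0.      0.1444]
30 [ 0.0313 -0.1197 -0.      0.     -0.      0.1667]
34 [ 0.0401 -0.1339 -0.     -0.     -0.      0.1889]
38 [ 0.0498 -0.1475 -0.     -0.     -0.      0.2111]
42 [ 0.0605 -0.1603 -0.     -0.     -0.      0.2333]
46 [ 0.072  -0.1724 -0.      0.     -0.      0.2556]
second
48 [ 0.0001 -0.0083 -0.      0.     -0.      0.0111]
52 [ 0.0012 -0.025  -0.     -0.     -0.      0.0333]
56 [ 0.0034 -0.0415 -0.      0.     -0.      0.0556]
60 [ 0.0068 -0.0579 -0.      0.     -0.      0.0778]
64 [ 0.0113 -0.0739 -0.      0.     -0.      0.1   ]
68 [ 0.0169 -0.0897 -0.      0.     -0.      0.1222]
72 [ 0.0236 -0.1049 -0.      0.     -0.      0.1444]
76 [ 0.0313 -0.1197 -0.      0.     -0.      0.1667]
80 [ 0.0401 -0.1339 -0.      0.     -0.      0.1889]
84 [ 0.0498 -0.1475 -0.      0.     -0.      0.2111]
86 [ 0.055  -0.154  -0.     -0.     -0.      0.2222]
```

>>> {"fn": "servo_tool", "kwargs": {"series": [[[0,-0.008,0,0,0,0.011,0],[0.001,-0.025,0,0,0,0.033,0],[0.003,-0.042,0,0,0,0.056,0],[0.007,-0.058,0,0,0,0.078,0],[0.011,-0.074,0,0,0,0.1,0],[0.017,-0.09,0,0,0,0.122,0],[0.024,-0.105,0,0,0,0.144,0],[0.031,-0.12,0,0,0,0.167,0],[0.04,-0.134,0,0,0,0.189,0],[0.05,-0.148,0,0,0,0.211,0],[0.06,-0.16,0,0,0,0.233,0],[0.072,-0.172,0,0,0,0.256,0]]]}}

```text
time_s: 11.35
tool_pos: [0.5478, -0.0995, -0.0031]
tool_rot: [179.9, -0.0, 97.3]
force: [2.1, 2.1, 0.8]
grip_width: 0.0098
grasp_force: 40.0
```

```bash
cat > st.py <<'E'
from h import *
from cell import get_obs
o=get_obs(); print(o["qpos"].round(1),o["tool_pos"],o["tool_rot"],o["force"],o["wrist_torque"],o["grip_width"],o["grasp_force"])
v=o["tool_pos"][:2]-[.538,-.0285]; a=np.degrees(np.arctan2(v[1],v[0])); print(np.hypot(*v),a,"swing(pos)",-36.1-a,"swing(yaw)",143.55-o["tool_rot"][2])
E
python3 st.py
```

```text
[-18.6  18.5  30.2 109.2 -11.3  55.1  24.1] [ 0.54777715 -0.09952347 -0.00306068] [ 1.79884192e+02 -1.45691333e-02  9.72941342e+01] [2.11965138 2.10999907 0.76195686] [ 0.36506127 -0.36906195  0.27017168] 0.009777415926800228 40.04692196846008
0.07169327778813286 -82.1618833611625 swing(pos) 46.061883361162494 swing(yaw) 46.25586578818002
```

>>> {"fn": "servo_tool", "kwargs": {"series": [[[0,-0.008,0,0,0,0.011,0],[0.001,-0.025,0,0,0,0.033,0],[0.003,-0.042,0,0,0,0.056,0],[0.007,-0.058,0,0,0,0.078,0],[0.011,-0.074,0,0,0,0.1,0],[0.017,-0.09,0,0,0,0.122,0],[0.024,-0.105,0,0,0,0.144,0],[0.031,-0.12,0,0,0,0.167,0],[0.036,-0.127,0,0,0,0.178,0],[0.04,-0.134,0,0,0,0.189,0],[0.04,-0.134,0,0,0,0.189,0]]]}}

```text
time_s: 12.27
tool_pos: [0.5065, -0.0928, -0.0031]
tool_rot: [179.9, -0.1, 63.4]
force: [3.6, 1.1, -0.8]
grip_width: 0.0098
grasp_force: 40.0
```

```bash
python3 st.py
```

```text
[-25.4  14.2  36.5 115.1 -10.5  53.7 -10.1] [ 0.50647052 -0.09284022 -0.00309315] [ 1.79888480e+02 -7.68497191e-02  6.34184314e+01] [ 3.55972285  1.1022259  -0.81670553] [ 0.18402942 -0.61137013  0.19432983] 0.009755900396801577 40.04392862319946
0.07165034730775927 -116.10684469913919 swing(pos) 80.00684469913918 swing(yaw) 80.13156856542335
```

>>> {"fn": "servo_tool", "kwargs": {"series": [[[0,-0.004,0,0,0,0.006,0],[0,-0.008,0,0,0,0.011,0],[0,-0.0125,0,0,0,0.017,0],[0,-0.015,0,0,0,0.02,0],[0,-0.015,0,0,0,0.02,0],[0,-0.015,0,0,0,0.02,0]]]}}

```text
time_s: 12.77
tool_pos: [0.503, -0.0911, -0.0031]
tool_rot: [179.8, -0.1, 59.8]
force: [6.1, 2.1, -0.3]
grip_width: 0.0096
grasp_force: 40.2
```

```bash
python3 st.py
```

```text
[-26.2  13.7  37.1 115.7 -10.3  53.6 -14. ] [ 0.50300773 -0.0911365  -0.00308632] [ 1.79846218e+02 -8.63217265e-02  5.98187526e+01] [ 6.08997513  2.05966356 -0.25027674] [ 0.48223401 -1.15485324  0.44045345] 0.009620701453184317 40.15283524990082
0.07174810422363041 -119.19018235444364 swing(pos) 83.09018235444364 swing(yaw) 83.73124739341654
```

>>> {"fn": "servo_tool", "kwargs": {"series": [[[0,-0.003,0,0,0,0.004,0],[0,-0.006,0,0,0,0.006,0],[0,-0.006,0,0,0,0.006,0],[0,-0.006,0,0,0,0.006,0]]]}}

```text
time_s: 13.1
tool_pos: [0.5031, -0.0912, -0.003]
tool_rot: [179.6, -0.1, 58.8]
force: [10.9, 0.1, -6.8]
grip_width: 0.0092
grasp_force: 40.5
```

```bash
python3 st.py; python3 - <<'E'
from h import *
from cell import eyes
d=eyes.read_camera("scene"); t=eyes.read_camera("top")
cv2.imwrite("pics/f.png",np.hstack([cv2.resize(d["frame"][140:290,220:420,::-1],(400,300),interpolation=2),cv2.resize(t["frame"][130:280,240:440,::-1],(400,300),interpolation=2)]))
E
```

```text
[-26.5  13.5  37.3 115.9 -10.1  53.3 -15.2] [ 0.50308766 -0.09115295 -0.00303897] [ 1.79625060e+02 -9.46622044e-02  5.87695035e+01] [10.89248725  0.10859174 -6.77176787] [ 0.09718351 -2.11653034  0.63624796] 0.00918237271201859 40.532668232917786
0.0717235261138398 -119.12802645908285 swing(pos) 83.02802645908284 swing(yaw) 84.78049651947278
```

View pics/f.png

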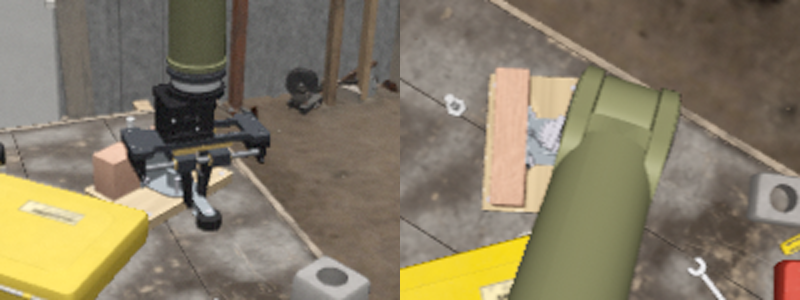

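>>> {"fn": "servo_tool", "kwargs": {"series": [[[0,0.001,0,0,0,-0.003,0],[0,0.001,0,0,0,-0.003,0],[0,0.001,0,0,0,-0.003,0],[0,0.001,0,0,0,-0.003,0],[0,0.001,0,0,0,-0.003,0],[0,0.001,0,0,0,-0.003,0]]]}}

```text
time_s: 13.7
tool_pos: [0.5031, -0.0911, -0.0031]
tool_rot: [179.7, -0.1, 59.3]
force: [10.0, 1.0, -5.4]
grip_width: 0.01
grasp_force: 40.3
```

```bash
python3 st.py
```

```text
[-26.4  13.6  37.2 115.8 -10.1  53.4 -14.6] [ 0.50307745 -0.09111139 -0.00306347] [ 1.79667665e+02 -9.16071791e-02  5.92987244e+01] [10.01549645  0.98914184 -5.39173432] [ 0.11923346 -1.89906369  0.53768429] 0.010047751350082759 40.318390130996704
0.0716921989712118 -119.15132432929528 swing(pos) 83.05132432929528 swing(yaw) 84.25127563605221
```

Steady against the stop; handing in.

```bash
python3 -c "
from cell import env
print(env.sign_off())"
```

```text
the job is handed in; nothing more can be done
None
```

I wound the key to its end stop and let it go, and it settled on the last ratchet tooth. I then swung the arm about 83° out to its stop, where the fingers still hold it. I handed the job in at about 14 s; no verdict came back, and the tape measure, cast block and bolt were not touched.

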